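# Lock the tube carrier onto the rotator shaft with its sprung-loop pin

## Robot

A 6-joint arm with a two-finger parallel gripper is mounted at the origin on the work surface. World frame = base frame: x ahead of the robot, y to its left, z up, the work surface at z = 0. Lengths are in m, angles in rad, forces in N, time in s.
With the tool pointing down it reaches from about 0.15 to 0.775 m from the base axis. Payload 6.1 kg.
Tool frame: the origin (TCP) lies between the finger pads; the fingertips stand 22 mm ahead of it and the grasp point (between the pads) lies 3 mm ahead of it; z points along the fingers, y is the line along which they close (so a half turn about z gives the same grasp; the last joint's range is limited). The gripper opens to 85 mm and grips with 20 to 120 N. Pads are 22 mm wide; open, the fingers measure 114 mm over their backs; the gripper's body (76 mm by 85 mm) begins 54 mm behind the grasp point. The pads swing forward as they close: fully open they stand 13 mm farther back than shut.
Start: joints at [-1.334, 0.126, -0.04, 1.405, 0, 1.571], TCP at [0.123, -0.51, 0.253] pointing down, gripper open.
Joint ranges: [-2.72, 2.72], [-0.95, 1.95], [-1.27, 1.35], [-1.78, 2.02], [-1.46, 1.47], [-3.14, 3.14]. Speed limits (rad/s): [2.39, 2.39, 3.01, 3.14, 3.14, 3.14].

## Interface

Orientations are given as a unit quaternion [x, y, z, w].
In Python, from workcell import env gives the robot as it stands.
- The arm moves only by the shell command python3 -m pendant 'ROWS' [FORCE]. ROWS is JSON, a list of rows, each an object with "rotation": the turn, a rotation vector about the tool's x, y, z in units of 180 degrees (1.0 is 180 degrees), a list of three; "offset": the shift along the tool's x, y, z in units of 0.25 m (1.0 is 0.25 m), a list of three; "jaw": the closure, from 0 (fully open) to 1 (shut). In form: [{"rotation": [wx, wy, wz], "offset": [tx, ty, tz], "jaw": jaw}, ...]. A call has 1 to 12 rows; each row is the pose to reach, as a shift and turn from the pose commanded when the call began, along the tool's axes at that moment, turning the shorter way round; what a row does not reach only later rows make up. A row lasts 1/12 s, in which the tool goes at most 41.7 mm and 7.16 degrees, less where a joint would pass 70% of its speed; a pose out of reach is approached as far as the arm can. A call with a number of a shift or a turn outside -1 to 1 is refused whole. A call with a gripper value outside its range is refused whole. The fingers move at their own pace and stop on an object; FORCE is the grip in N (left out, the last holds). Time passes only in rows, so rows that repeat a pose let the fingers close. It gives the time, the measured TCP pose, the force, the opening and the grip force at its end, in the units of the state.
- env.observe(): the state, without advancing time (a new reading comes with each control period).
- env.camera(name): name is "scene" or "top"; returns (picture, depth): 384x512x3 uint8, red, green, blue; 384x512 float32, m along the optical axis (not along the pixel's ray), 0 where there is no reading.
- env.camera_info(name): a dict with "fov_y" (degrees; the focal length in pixels is half the picture's height over the tangent of half this angle, whatever the lens; pixels are square), "cx", "cy" (the principal point, pixels), "world_to_cam" (4x4, takes a point from world to camera coordinates). Camera axes: x right, y down, z forward; pixel columns grow to the right and rows downward; lengths in m; the calibration is good to about 2 mm. A picture is of the moment at which its call begins. camera_info takes no time and is no camera call.
- env.close_job(): hands the job in; it is judged then, once.
The state is a dict: "time_s": time; "joint_positions": joint angles; "joint_velocities": joint speeds; "tau": joint torques, N m; "eef_pos": TCP position; "eef_rot": TCP orientation; "ft_force": force on the tool from outside, world axes, zero at the start; "moment": the same for the moment, N m; "finger_gap": finger opening in m; "finger_force": force on a finger pad.
Only numpy, scipy, OpenCV 4.12 (cv2) and the standard library are available. Lean on these libraries where they do the work, as an engineer would, in place of code of your own. Each camera call takes 0.05 s, during which the arm holds its last target. There are 200 camera calls.

## Task

The tube carrier has crept out along the rotator's square shaft: slide it fully home against its collar, then push the red-gripped locking pin down through the shaft's cross hole until its flange sits on the shaft, and swing the pin's brass loop over the shaft end until it snaps shut round the shaft. Take the red pin, not the thicker blue one, and leave the blue pin and the other loose things on the bench where they stand.

Things in the scene. Friction and masses are not known exactly. Their poses are not given: they have to be found in the camera images.
- rotator: Bench-top tube rotator, fixed. Origin on the table right below the shaft's cross hole, z up. Its level square shaft runs along y, 125 mm above the table, free end towards +y; white gearbox housing (170 x 170 mm, 186 mm high) from y = -85 to -255 mm; 170 mm wide steel base plate, 13 mm high, from y = 20 to -190 mm. The carrier's disc turns in between.
- shaft (a joint): Angle in rad at which the shaft has stopped: 0 = cross hole upright, positive = the hole's upper mouth leans to the rotator's +x side (away from the robot); 0.40 to 0.70 at the start. A self-locking gearbox holds it (about 3 N m).
- cross_hole (a point): Centre of the upper mouth of the cross hole, in the upper flat of the 20 mm square shaft. Its axes turn with the shaft: z out of the hole along its axis, y along the shaft to its free end, x across the shaft. Hole 10.4 mm in diameter, 1 mm chamfer, right through (20 mm). The shaft's axis is 10 mm below this point along z.
- shaft_end (a point): Centre of the free end face of the square shaft, on its axis, 20 mm from the cross hole's axis.
- carrier (a joint): How far the tube carrier stands out from home, in m: 0 = fully home against its collar (a rigid stop), growing towards the shaft's free end, 0.031 at most. It slides against about 4 N of friction and stays where it is left. While it stands out its hub covers the cross hole.
- carrier_face (a point): Centre, on the shaft axis, of the free-end side face of the carrier's blue disc (136 mm in diameter, 6 mm thick); axes as cross_hole. The 34 mm black hub stands 21 mm out of this face; eight tube caps, 13 mm wide, stand 7 mm out on a circle of 42 mm radius; the outer 19 mm of the face is plain. Home, the hub ends 10 mm short of the hole's axis.
- pin: Red-gripped locking pin, about 80 g, standing in the grey holder. Origin at the middle of its flange's underside, z along the pin to the grip. Shank 8 mm in diameter, 36 mm long, tapered nose; flange 20 mm in diameter, 3 mm thick; then a 14 x 14 mm square head up to z = 33 mm.
- pin_grip (a point): Middle of the pin's red grip, 22 mm above the pin's origin; axes as pin. The grip is the part of the 14 mm square head from z = 12 to 33 mm above the origin. The open loop stands out to the pin's +y side from a pivot at z = 7 mm, so pinch the grip across its x faces, fingertips no lower than z = 11 mm.
- pin_tip (a point): Tip of the pin's nose, 36 mm below the origin along the pin's axis; axes as pin.
- pin_loop (a joint): Angle of the pin's brass wire loop in rad: 0 = open, standing out to the pin's +y side, 10 degrees above square to the shank; 1.745 = closed, along the shank and round the nose. It turns about the pin's x axis through a pivot 7 mm above the pin's origin. Over-centre spring: rests at either end, takes up to 0.07 N m, and past half way (0.87) snaps on by itself.
- loop_end (a point): Middle of the loop's far cross wire, 48 mm from the pivot. The wire is 4 mm thick; the loop is 42 mm wide over all (34 mm inside).
- holder: Grey plastic holder block for the pins, fixed, 160 (x) x 60 (y) x 45 mm high; origin at the centre of its underside. Two 13 mm holes, 40 mm deep, 96 mm apart along x, hold the two pins.
- spare_pin: The other locking pin: blue grip, 11 mm shank (does not fit the hole), otherwise as pin, its loop open. Leave it in the holder.
- reagent: Brown glass bottle, 68 mm in diameter, 165 mm high, standing; origin at the centre of its underside. Leave alone.
- media: Clear bottle with an orange cap, 64 mm in diameter, 140 mm high, standing; origin at the centre of its underside. Leave alone.
- beaker: Glass beaker, 68 mm in diameter, 85 mm high; origin at the centre of its underside. Leave alone.
- tape: Red roll of tape lying flat, 90 mm in diameter, 18 mm high; origin at the centre of its underside. Leave alone.
- timer: White bench timer lying flat, 65 x 65 x 18 mm; origin at the centre of its underside. Leave alone.
- tipbox: Blue box of pipette tips, 87 x 120 mm, 66 mm high; origin at the centre of its underside. Leave alone.
- tube50: Standing 50 ml tube with a blue cap, 35 mm in diameter, 115 mm high; origin at the centre of its underside. Leave alone.

How it is judged:
On the way, in this order (a step that is already met when the one before it is completed fails the run):
1. the carrier is fully home on the shaft (value of joint carrier below 0.0025 m), for 0.2 s.
2. the red pin is through the cross hole, its flange on the shaft (value of joint carrier below 0.0025 m and z of pin_tip in the frame of cross_hole below -0.032 m and x of pin_tip in the frame of cross_hole between -0.005 and 0.005 m and y of pin_tip in the frame of cross_hole between -0.005 and 0.005 m and angle between the z axis of pin and the z axis of cross_hole, either way round below 0.17 rad), for 0.2 s.
3. the loop has snapped shut round the shaft with the pin seated (value of joint pin_loop above 1.6 rad and z of pin_tip in the frame of cross_hole below -0.032 m), for 0.2 s.
At the end, for the whole second after the job is handed in: The carrier is within 2.5 mm of fully home; the red pin is through the cross hole from above with its flange within 4 mm of the shaft's flat, its nose within 5 mm of the hole's axis and its axis within 10 degrees of it; its loop is shut (above 1.6 rad) round the shaft; the pin is at rest (all of step 3 and value of joint carrier below 0.0025 m and x of pin_tip in the frame of cross_hole between -0.005 and 0.005 m and y of pin_tip in the frame of cross_hole between -0.005 and 0.005 m and angle between the z axis of pin and the z axis of cross_hole, either way round below 0.17 rad and linear speed of pin below 0.02 m/s); the robot touches nothing.
It fails at once if the blue pin is disturbed in its holder (moved more than 20 mm) (distance of spare_pin from where it was at the start of the episode above 0.02 m).
It fails at once if a loose thing on the bench is shoved (more than 30 mm) or knocked over (distance of any of reagent, media, beaker, tape, timer, tipbox, tube50 from where it was at the start of the episode above 0.03 m or angle between any of reagent, media, beaker, tube50's own z axis and vertical above 0.5 rad).
It also fails if it takes over 72 s, if anything falls off the work surface, if the arm or the gripper's body presses on something with over 40 N, if the wrist force passes 120 N, or if a joint passes its speed limit or range.

## Working session

There is one attempt and no reset: what is moved stays moved. The work goes in short steps, Python scripts to look and compute and a shell command to move; the robot and the scene stay as the last step left them, time stands still between calls to the robot, and variables do not carry over. Pictures are saved under pics/ and viewed, at most 11 in all, crops included, and the job is handed in when it is done.

```bash
ls; mkdir -p pics
cat > h.py <<'E'
import numpy as np, cv2, json
from workcell import env
from scipy.spatial.transform import Rotation as R
def cam(n):
    p,d=env.camera(n); i=env.camera_info(n); return p,d,i
def foc(i): return 192/np.tan(np.radians(i['fov_y'])/2)
def ray(i,u,v):
    T=np.array(i['world_to_cam']); f=foc(i)
    d=np.array([(u-i['cx'])/f,(v-i['cy'])/f,1.0]); return -T[:3,:3].T@T[:3,3], T[:3,:3].T@d
def onz(i,u,v,z):
    o,d=ray(i,u,v); return o+d*(z-o[2])/d[2]
def cloud(i,dep):
    v,u=np.mgrid[:dep.shape[0],:dep.shape[1]]; f=foc(i)
    P=np.stack([(u-i['cx'])/f*dep,(v-i['cy'])/f*dep,dep],-1)
    T=np.array(i['world_to_cam']); return (P-T[:3,3])@T[:3,:3]
def proj(i,p):
    T=np.array(i['world_to_cam']); c=T[:3,:3]@np.asarray(p)+T[:3,3]; f=foc(i)
    return c[0]/c[2]*f+i['cx'],c[1]/c[2]*f+i['cy']
def save(n,p): cv2.imwrite('pics/'+n,cv2.cvtColor(p,cv2.COLOR_RGB2BGR))
E
python3 - <<'E'
from h import *
for n in('scene','top'):
    p,d,i=cam(n); save(n+'0.png',p); np.savez(n+'0.npz',p=p,d=d); print(n,i['fov_y'],i['cx'],i['cy'],ray(i,256,192))
s=env.observe(); print(s)
E
```

```text
pics
scene 44.13054950382435 255.32823677910656 184.55653108720352 (array([1.01148828, 0.76769753, 0.80612944]), array([-0.35401704, -0.70458852, -0.61520396]))
top 57.78445013298088 255.3075348714898 185.17441640381452 (array([ 0.43156559, -0.06779329,  0.95165737]), array([ 0.18098901, -0.0091008 , -0.98364068]))
{'time_s': 0.1, 'joint_positions': array([-1.33401216e+00,  1.26340375e-01, -4.05068247e-02,  1.40541885e+00,
        6.85965934e-06,  1.57081951e+00]), 'joint_velocities': array([ 6.93695274e-04, -2.17982863e-05,  2.57921185e-03, -3.86041277e-04,
       -5.77793656e-04,  1.22188103e-03]), 'tau': array([ 2.00408072e-04, -4.36901700e+01,  3.53606308e+01,  1.36574224e-02,
        1.05787367e-04, -9.26483551e-06]), 'eef_pos': array([ 0.12307464, -0.51001711,  0.25259556]), 'eef_rot': array([ 9.93000941e-01,  1.18104152e-01, -8.34011636e-05, -7.30120136e-04]), 'ft_force': array([0.62155748, 0.55686406, 0.27214261]), 'moment': array([-0.02598424,  0.02321012, -0.02341407]), 'finger_force': 0.0, 'finger_gap': 0.08516605615776263}
```

View pics/scene0.png

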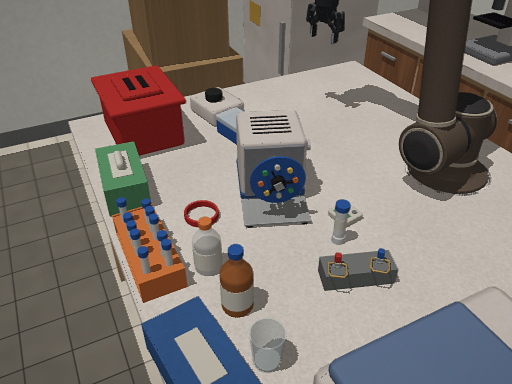

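View pics/top0.png

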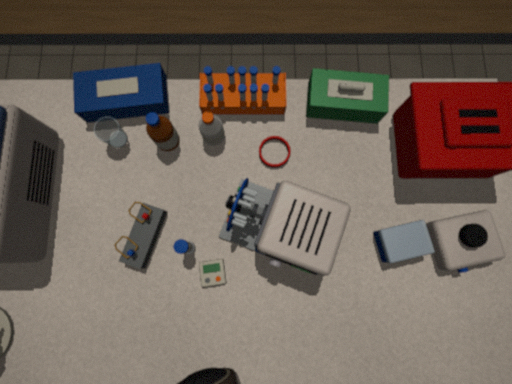

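The scene picture shows the rotator around (275,180), the red pin at (338,258), the blue pin at (381,254). The top picture shows the red pin at (146,216), blue at (131,253), and the shaft end at about (232,203).

Run:
```python
from h import *
S=np.load('scene0.npz');T=np.load('top0.npz')
a=cv2.resize(S['p'][140:220,235:315],(400,400),interpolation=cv2.INTER_CUBIC)
a2=cv2.resize(S['p'][235:295,310:400],(600//2*2*2//3,400*2//3),interpolation=cv2.INTER_CUBIC)
b=cv2.resize(T['p'][170:270,210:310],(400,400),interpolation=cv2.INTER_CUBIC)
c=cv2.resize(T['p'][190:280,100:200],(400,360//1),interpolation=cv2.INTER_CUBIC)
im=np.zeros((600,800,3),np.uint8)
im[:300,:400]=cv2.resize(a,(400,300)) if 0 else cv2.resize(S['p'][150:210,240:320],(400,300),interpolation=cv2.INTER_CUBIC)
im[:300,400:]=cv2.resize(S['p'][236:296,316:396],(400,300),interpolation=cv2.INTER_CUBIC)
im[300:,:400]=cv2.resize(T['p'][170:245,210:310],(400,300),interpolation=cv2.INTER_CUBIC)
im[300:,400:]=cv2.resize(T['p'][195:270,95:195],(400,300),interpolation=cv2.INTER_CUBIC)
save('crops.png',im)
for n,D in(('scene',S),('top',T)):
    i=env.camera_info(n);P=cloud(i,D['d']);h=cv2.cvtColor(D['p'],cv2.COLOR_RGB2HSV)
    H=h[...,0].astype(int);s=h[...,1];v=h[...,2]
    red=((H<6)|(H>174))&(s>150)&(v>80); blue=(H>100)&(H<125)&(s>150)&(v>70)
    gap=(H>10)&(H<28)&(s>90)
    for nm,m in(('red',red),('blue',blue)):
        k,l,st,ct=cv2.connectedComponentsWithStats(m.astype(np.uint8))
        for j in range(1,k):
            if st[j,4]>8 and st[j,4]<3000:
                q=P[(l==j)&(D['d']>0)]; print(n,nm,ct[j].round(1),st[j,4],np.median(q,0).round(3) if len(q) else None, q[:,2].max().round(3) if len(q) else '')
```

```text
scene red [199.9 211.1] 318 [ 0.717 -0.139  0.015] 0.14
scene red [337.7 257.5] 59 [0.535 0.209 0.074] 0.08
scene blue [226.2 131.9] 200 [ 0.507 -0.45   0.026] 0.047
scene blue [276.9 177.8] 1416 [ 0.557 -0.03   0.138] 0.195
scene blue [242.  194.5] 17 [ 0.601 -0.132  0.027] 0.033
scene blue [120.6 201.6] 77 [ 0.91  -0.126  0.12 ] 0.124
scene blue [149.2 210.9] 203 [ 0.861 -0.065  0.12 ] 0.124
scene blue [342.1 206. ] 158 [0.461 0.11  0.115] 0.12
scene blue [130.8 225.9] 217 [ 0.911 -0.034  0.12 ] 0.124
scene blue [163.5 239.8] 167 [0.861 0.042 0.12 ] 0.125
scene blue [234.8 251.8] 195 [0.76  0.18  0.165] 0.169
scene blue [142.1 251.9] 90 [0.911 0.055 0.121] 0.124
scene blue [380.7 253.3] 56 [0.445 0.24  0.074] 0.081
top red [274.4 151.3] 163 [ 0.72  -0.128  0.019] 0.023
top red [144.6 215.4] 25 [0.534 0.205 0.078] 0.08
top blue [118.   87.7] 2654 [0.88  0.296 0.076] 0.081
top blue [207.3  69.9] 39 [0.908 0.05  0.122] 0.124
top blue [230.3  69.8] 40 [ 0.91  -0.009  0.122] 0.126
top blue [241.8  70. ] 41 [ 0.909 -0.041  0.121] 0.125
top blue [253.1  69.9] 41 [ 0.909 -0.069  0.121] 0.124
top blue [276.   69.9] 39 [ 0.909 -0.13   0.121] 0.124
top blue [207.3  87.8] 34 [0.859 0.05  0.121] 0.124
top blue [218.6  87.9] 32 [0.858 0.019 0.121] 0.123
top blue [241.7  87.6] 36 [ 0.858 -0.041  0.121] 0.124
top blue [253.2  87.5] 36 [ 0.858 -0.069  0.121] 0.125
top blue [264.8  87.6] 28 [ 0.859 -0.1    0.121] 0.125
top blue [151.6 117.5] 120 [0.759 0.175 0.165] 0.168
top blue [236.9 199.2] 93 [ 0.554 -0.032  0.189] 0.196
top blue [180.8 246. ] 138 [0.456 0.103 0.115] 0.118
top blue [130.  252.3] 22 [0.443 0.235 0.078] 0.081
top blue [463.6 269.4] 15 [ 0.397 -0.602  0.047] 0.05
```

View pics/crops.png

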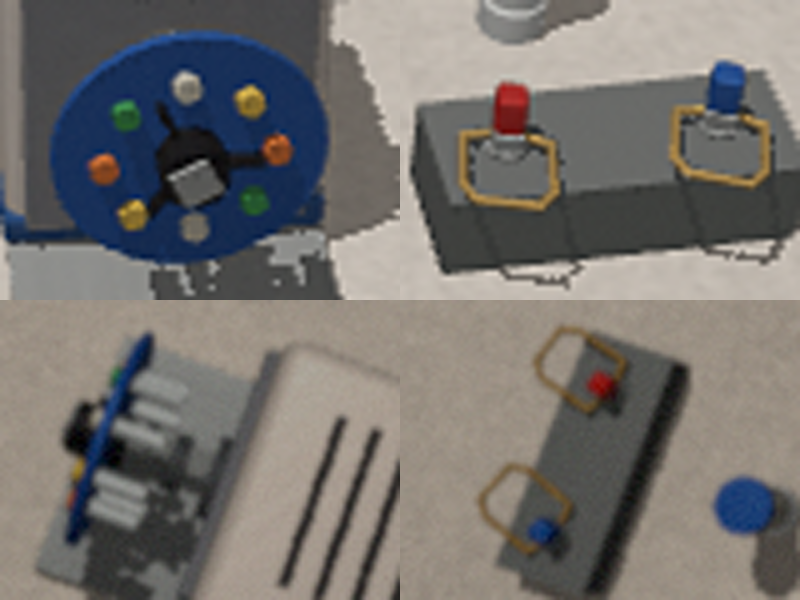

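The crops show the blue disc with the shaft's square end near scene pixel (279,186), its upper edge leaning left (+x). Both loops point away from the holder's near side, each at its own yaw.

Run:
```python
from h import *
S=np.load('scene0.npz');T=np.load('top0.npz')
i=env.camera_info('scene');P=cloud(i,S['d']);h=cv2.cvtColor(S['p'],cv2.COLOR_RGB2HSV)
H=h[...,0].astype(int);s=h[...,1];v=h[...,2]
m=((H>100)&(H<125)&(s>150)&(v>70)).astype(np.uint8)
k,l,st,ct=cv2.connectedComponentsWithStats(m);j=l[165,257] or l[178,262];M=l==j
q=P[M]; 
for _ in range(4):
    c=q.mean(0);n=np.linalg.svd(q-c)[2][2];n*=np.sign(n[1]);r=(q-c)@n;q=q[abs(r)<max(.004,0)]if _ else q[abs(r)<.01]
print('disc plane',c,n,'yaw of n from +y deg',np.degrees(np.arctan2(-n[0],n[1])),len(q),r.std())
cn=cv2.findContours(M.astype(np.uint8),cv2.RETR_EXTERNAL,cv2.CHAIN_APPROX_NONE)[0];cn=max(cn,key=len)
el=cv2.fitEllipse(cv2.convexHull(cn));print('ellipse',el)
o,d=ray(i,*el[0]); print('disc centre',o+d*((c-o)@n)/(d@n))
# shaft end: points in front of disc plane
r=(P-c)@n; sub=(r>.022)&(r<.09)&(np.linalg.norm(P-c-r[...,None]*n,axis=-1)<.03)
g=sub&(v>90)&(s<60); print('shaft end px',g.sum(), np.argwhere(g).mean(0)[::-1],np.median(P[g],0), 'stand-out',np.median(r[g]))
print('hub',np.median(r[sub&(v<50)]),np.percentile(r[sub&(v<50)],[50,75,90]))
ys,xs=np.nonzero(g); rect=cv2.minAreaRect(np.stack([xs,ys],1).astype(np.float32));print(rect)
# edges on the face plane: coords
N=np.array([n[0],n[1],0]);N/=np.linalg.norm(N);ex=np.cross(N,[0,0,1]) # across
o0,_=ray(i,0,0);pl=np.median(P[g],0);w=[]
for x,y in zip(xs,ys):
    o,d=ray(i,x,y);p=o+d*((pl-o)@N)/(d@N)-pl;w.append([p@ex,p[2]])
w=np.array(w,np.float32);print('face rect m',cv2.minAreaRect(w*1000),'ex',ex)
# housing yaw (top, white top)
it=env.camera_info('top');PT=cloud(it,T['d'])
mt=(abs(PT[...,2]-.186)<.008)&(PT[...,1]<-.05)&(PT[...,1]>-.4)&(PT[...,0]>.4)&(PT[...,0]<.75)
print('housing top rect',cv2.minAreaRect((PT[mt][:,:2]*1000).astype(np.float32)),mt.sum())
mt=(abs(PT[...,2]-.045)<.006)&(PT[...,1]<.33)&(PT[...,1]>.12)&(PT[...,0]>.38)&(PT[...,0]<.65)
print('holder rect',cv2.minAreaRect((PT[mt][:,:2]*1000).astype(np.float32)),mt.sum())
for nm,D,ii,PP in(('scene',S,i,P),('top',T,it,PT)):
    h=cv2.cvtColor(D['p'],cv2.COLOR_RGB2HSV);H=h[...,0].astype(int)
    m=(H>12)&(H<28)&(h[...,1]>(110 if nm=='scene' else 100))&(PP[...,1]>.15)&(PP[...,1]<.36)&(PP[...,0]>.38)&(PP[...,0]<.65)&(PP[...,2]<.09)
    for side in(0,1):
        ys,xs=np.nonzero(m); 
        W=np.array([onz(ii,x,y,.06)[:2] for x,y in zip(xs,ys)]); pin=np.array([[.535,.208],[.444,.238]])
        near=np.argmin([np.linalg.norm(W-pp,axis=1) for pp in pin],0)==side
        q=W[near];mr=cv2.minAreaRect((q*1000).astype(np.float32));dd=np.array(mr[0])/1000-pin[side]
        print(nm,'red' if side==0 else'blue',near.sum(),mr,'dir deg',np.degrees(np.arctan2(dd[1],dd[0])), np.linalg.norm(dd))
```

```text
disc plane [ 0.55521959 -0.0287783   0.13464374] [ 0.35201233  0.9345653  -0.05172053] yaw of n from +y deg -20.639328686304257 328 0.001571253488084261
ellipse ((277.42730712890625, 179.09182739257812), (45.54737091064453, 55.57410430908203), 79.71371459960938)
disc centre [ 0.55382687 -0.02849918  0.13020839]
shaft end px 18 [277.77777778 185.16666667] [ 0.56553249 -0.00682537  0.1335817 ] stand-out 0.02494900162079447
hub 0.023501383237665287 [0.02350138 0.02421983 0.02508946]
((278.7000427246094, 185.9000244140625), (6.708203315734863, 7.602630138397217), 63.43495178222656)
face rect m ((-3.3593482971191406, -5.323894500732422), (20.035297393798828, 18.728609085083008), 61.74372863769531) ex [ 0.93581781 -0.35248409  0.        ]
housing top rect ((495.8659973144531, -180.05819702148438), (172.219482421875, 167.95584106445312), 69.14478302001953) 5616
holder rect ((486.99981689453125, 220.61798095703125), (61.985191345214844, 159.40789794921875), 71.27030181884766) 1305
scene red 81 ((547.4409790039062, 228.15658569335938), (41.59584045410156, 39.97291946411133), 56.45402145385742) dir deg 58.31642718770039 0.02368682978765571
scene blue 90 ((459.5433349609375, 256.4949035644531), (43.06059265136719, 40.10673522949219), 50.742488861083984) dir deg 49.955910468257585 0.024158988380441854
top red 69 ((546.052734375, 224.4960479736328), (51.381492614746094, 41.604122161865234), 56.731807708740234) dir deg 56.176998504092545 0.01985654894267133
top blue 65 ((451.9744873046875, 236.89544677734375), (89.87615966796875, 48.220794677734375), 74.49918365478516) dir deg -7.885912958473432 0.008050620199357433
```

```bash
cat >> h.py <<'E'
a=np.radians(69.2); YS=np.array([np.cos(a),np.sin(a),0]); XS=np.array([np.sin(a),-np.cos(a),0]); O=np.array([.5563,-.0211,0])
def sh(x,y,z): return O+x*XS+y*YS+[0,0,z]       # rotator frame -> world
def down(deg,tilt=0):                            # tool x heading deg, tool z down, then tilt about tool x
    c,s=np.cos(np.radians(deg)),np.sin(np.radians(deg))
    return R.from_matrix(np.array([[c,s,0],[s,-c,0],[0,0,-1]]).T)*R.from_rotvec([tilt,0,0])
def rel(p,r):
    s=env.observe(); q=R.from_quat(s['eef_rot'])
    off=q.inv().apply(np.asarray(p)-s['eef_pos'])/.25; w=(q.inv()*r).as_rotvec()/np.pi
    print('rot',w.round(4),'off',off.round(4)); return w,off
E
python3 - <<'E'
from h import *
rel(sh(0,.025,.255),down(69.2))
print(sh(0,.025,.2))
E
```

```text
rot [-4.000e-04 -2.000e-04 -3.091e-01] off [ 2.1997 -1.5772 -0.0073]
[0.56517767 0.00227064 0.2       ]
```

```bash
python3 -m pendant '[{"rotation":[0,0,0],"offset":[0.2,-0.14,0],"jaw":1},{"rotation":[0,0,0],"offset":[0.9,-0.65,0],"jaw":1},{"rotation":[0,0,0],"offset":[0.9,-0.65,0],"jaw":1},{"rotation":[0,0,0],"offset":[0.9,-0.65,0],"jaw":1},{"rotation":[0,0,0],"offset":[0.9,-0.65,0],"jaw":1},{"rotation":[0,0,0],"offset":[0.9,-0.65,0],"jaw":1},{"rotation":[0,0,0],"offset":[0.9,-0.65,0],"jaw":1},{"rotation":[0,0,0],"offset":[0.9,-0.65,0],"jaw":1},{"rotation":[0,0,0],"offset":[0.9,-0.65,0],"jaw":1}]'
python3 -m pendant '[{"rotation":[0,0,0],"offset":[0.9,-0.65,0],"jaw":1},{"rotation":[0,0,0],"offset":[0.9,-0.65,0],"jaw":1},{"rotation":[0,0,0],"offset":[0.9,-0.65,0],"jaw":1},{"rotation":[0,0,0],"offset":[0.9,-0.65,0],"jaw":1},{"rotation":[0,0,0],"offset":[0.9,-0.65,0],"jaw":1},{"rotation":[0,0,0],"offset":[0.9,-0.65,0],"jaw":1},{"rotation":[0,0,0],"offset":[0.9,-0.65,0],"jaw":1},{"rotation":[0,0,0],"offset":[0.9,-0.65,0],"jaw":1},{"rotation":[0,0,0],"offset":[0.9,-0.65,0],"jaw":1},{"rotation":[0,0,0],"offset":[0.9,-0.65,0],"jaw":1}]'
python3 - <<'E'
from h import *
rel(sh(0,.025,.255),down(69.2))
E
```

```text
time_s: 0.85
eef_pos: [0.3044, -0.2985, 0.2531]
eef_rot: [0.993, 0.12, -0.0, -0.0]
ft_force: [0.3, 0.0, 0.3]
finger_gap: 0.0
finger_force: 0.0
time_s: 1.68
eef_pos: [0.484, -0.0899, 0.2529]
eef_rot: [0.993, 0.118, -0.001, 0.0]
ft_force: [-0.1, -0.1, -0.5]
finger_gap: -0.0006
finger_force: 0.0
rot [-2.000e-04  4.000e-04 -3.094e-01] off [ 0.402  -0.2827 -0.0091]
```

```bash
python3 -m pendant '[{"rotation":[0,0,-0.035],"offset":[0.15,-0.1,0],"jaw":1},{"rotation":[0,0,-0.07],"offset":[0.3,-0.2,0],"jaw":1},{"rotation":[0,0,-0.31],"offset":[0.402,-0.283,0],"jaw":1},{"rotation":[0,0,-0.31],"offset":[0.402,-0.283,0],"jaw":1},{"rotation":[0,0,-0.31],"offset":[0.402,-0.283,0],"jaw":1},{"rotation":[0,0,-0.31],"offset":[0.402,-0.283,0],"jaw":1},{"rotation":[0,0,-0.31],"offset":[0.402,-0.283,0],"jaw":1},{"rotation":[0,0,-0.31],"offset":[0.402,-0.283,0],"jaw":1},{"rotation":[0,0,-0.31],"offset":[0.402,-0.283,0.1],"jaw":1},{"rotation":[0,0,-0.31],"offset":[0.402,-0.283,0.2],"jaw":1},{"rotation":[0,0,-0.31],"offset":[0.402,-0.283,0.2],"jaw":1},{"rotation":[0,0,-0.31],"offset":[0.402,-0.283,0.2],"jaw":1}]'
python3 - <<'E'
from h import *
rel(sh(0,.025,.199),down(69.2)); rel(sh(0,-.018,.199),down(69.2))
E
```

```text
time_s: 2.68
eef_pos: [0.5641, 0.0018, 0.2026]
eef_rot: [0.823, 0.568, -0.001, -0.001]
ft_force: [0.2, -0.2, 0.0]
finger_gap: -0.0001
finger_force: 0.0
rot [-0.0009  0.0004  0.0001] off [0.0032 0.0033 0.0145]
rot [-0.0009  0.0004  0.0001] off [-0.1688  0.0032  0.0147]
```

```bash
python3 -m pendant '[{"rotation":[0,0,0],"offset":[-0.02,0,0.014],"jaw":1},{"rotation":[0,0,0],"offset":[-0.035,0,0.014],"jaw":1},{"rotation":[0,0,0],"offset":[-0.05,0,0.014],"jaw":1},{"rotation":[0,0,0],"offset":[-0.065,0,0.014],"jaw":1},{"rotation":[0,0,0],"offset":[-0.08,0,0.014],"jaw":1},{"rotation":[0,0,0],"offset":[-0.092,0,0.014],"jaw":1},{"rotation":[0,0,0],"offset":[-0.104,0,0.014],"jaw":1},{"rotation":[0,0,0],"offset":[-0.116,0,0.014],"jaw":1},{"rotation":[0,0,0],"offset":[-0.128,0,0.014],"jaw":1},{"rotation":[0,0,0],"offset":[-0.136,0,0.014],"jaw":1},{"rotation":[0,0,0],"offset":[-0.144,0,0.014],"jaw":1},{"rotation":[0,0,0],"offset":[-0.144,0,0.014],"jaw":1}]'
python3 - <<'E'
from h import *
s=env.observe();print(s['ft_force']@YS,(s['eef_pos']-O)@YS)
E
```

```text
time_s: 3.68
eef_pos: [0.5528, -0.0305, 0.1999]
eef_rot: [0.822, 0.569, 0.0, 0.0]
ft_force: [0.8, 2.5, 1.9]
finger_gap: -0.0001
finger_force: 1.5
2.656494948398017 -0.010004468881418448
```

```bash
python3 -m pendant '[{"rotation":[0,0,0],"offset":[-0.01,0,0],"jaw":1},{"rotation":[0,0,0],"offset":[-0.018,0,0],"jaw":1},{"rotation":[0,0,0],"offset":[-0.026,0,0],"jaw":1},{"rotation":[0,0,0],"offset":[-0.03,0,0],"jaw":1},{"rotation":[0,0,0],"offset":[-0.03,0,0],"jaw":1}]'
python3 -m pendant '[{"rotation":[0,0,0],"offset":[-0.004,0,0],"jaw":1},{"rotation":[0,0,0],"offset":[-0.008,0,0],"jaw":1},{"rotation":[0,0,0],"offset":[-0.008,0,0],"jaw":1}]'
python3 - <<'E'
from h import *
s=env.observe();print(s['ft_force']@YS,(s['eef_pos']-O)@YS)
E
```

```text
time_s: 4.1
eef_pos: [0.55, -0.0375, 0.1998]
eef_rot: [0.822, 0.569, -0.0, 0.0]
ft_force: [2.3, 2.8, 2.0]
finger_gap: -0.0002
finger_force: 1.5
time_s: 4.35
eef_pos: [0.5493, -0.0392, 0.1997]
eef_rot: [0.822, 0.569, -0.0, -0.0]
ft_force: [1.7, 3.0, 2.5]
finger_gap: 0.0001
finger_force: 1.7
3.421060355772564 -0.019403957744497134
```

```bash
python3 -m pendant '[{"rotation":[0,0,0],"offset":[-0.006,0,0],"jaw":1},{"rotation":[0,0,0],"offset":[-0.012,0,0],"jaw":1},{"rotation":[0,0,0],"offset":[-0.016,0,0],"jaw":1},{"rotation":[0,0,0],"offset":[-0.016,0,0],"jaw":1}]'
python3 -m pendant '[{"rotation":[0,0,0],"offset":[-0.008,0,0],"jaw":1},{"rotation":[0,0,0],"offset":[-0.008,0,0],"jaw":1}]'
python3 - <<'E'
from h import *
s=env.observe();print(s['ft_force']@YS,(s['eef_pos']-O)@YS)
E
```

```text
time_s: 4.68
eef_pos: [0.5484, -0.0417, 0.1997]
eef_rot: [0.822, 0.569, 0.001, -0.001]
ft_force: [4.3, 8.8, 1.2]
finger_gap: -0.0001
finger_force: 4.5
time_s: 4.85
eef_pos: [0.5483, -0.0419, 0.1998]
eef_rot: [0.822, 0.57, 0.003, -0.002]
ft_force: [5.4, 15.5, -0.4]
finger_gap: 0.0
finger_force: 8.1
16.413219090871348 -0.022312316474927322
```

```bash
python3 -m pendant '[{"rotation":[0,0,0],"offset":[0.06,0,0],"jaw":1},{"rotation":[0,0,0],"offset":[0.2,0,-0.1],"jaw":0.5},{"rotation":[0,0,0],"offset":[0.35,0,-0.1],"jaw":0.5},{"rotation":[0,0,0],"offset":[0.5,0,-0.1],"jaw":0.5},{"rotation":[0,0,0],"offset":[0.65,0,-0.1],"jaw":0.5},{"rotation":[0,0,0],"offset":[0.8,0,-0.1],"jaw":0.5},{"rotation":[0,0,0],"offset":[0.9,0,-0.1],"jaw":0.5},{"rotation":[0,0,0],"offset":[0.9,0,-0.1],"jaw":0.5},{"rotation":[0,0,0],"offset":[0.9,0,-0.1],"jaw":0.5}]'
python3 - <<'E'
from h import *
p,d,i=cam('top'); np.savez('top1.npz',p=p,d=d); q,e,j=cam('scene'); np.savez('scene1.npz',p=q,d=e)
im=np.zeros((600,800,3),np.uint8)
im[:,:400]=cv2.resize(p[175:235,215:255],(400,600),interpolation=cv2.INTER_CUBIC)
im[:300,400:]=cv2.resize(q[165:201,256:304],(400,300),interpolation=cv2.INTER_CUBIC)
im[300:,400:]=cv2.resize(p[160:285,85:250],(400,300),interpolation=cv2.INTER_CUBIC)
save('c1.png',im)
# expected positions projected
for n,ii in(('top',i),('scene',j)):
    for nm,pt in(('end',sh(0,.02,.125)),('mouth.49',sh(.01*np.sin(.49),0,.125+.01*np.cos(.49)))): print(n,nm,proj(ii,pt))
rel([.533,.2055,.13],down(56.6))
E
```

```text
time_s: 5.6
eef_pos: [0.6263, 0.1662, 0.2233]
eef_rot: [0.822, 0.57, -0.002, 0.0]
ft_force: [-1.3, 0.1, 0.5]
finger_gap: 0.0423
finger_force: 0.0
top end (np.float64(225.643393282686), np.float64(200.4107990974159))
top mouth.49 (np.float64(233.91881272990133), np.float64(200.91774365591218))
scene end (np.float64(279.1134494664341), np.float64(187.79735672700406))
scene mouth.49 (np.float64(276.09553105919963), np.float64(179.91073702709798))
rot [-0.0001  0.0007  0.0707] off [ 0.0223 -0.4059  0.3772]
```

View pics/c1.png

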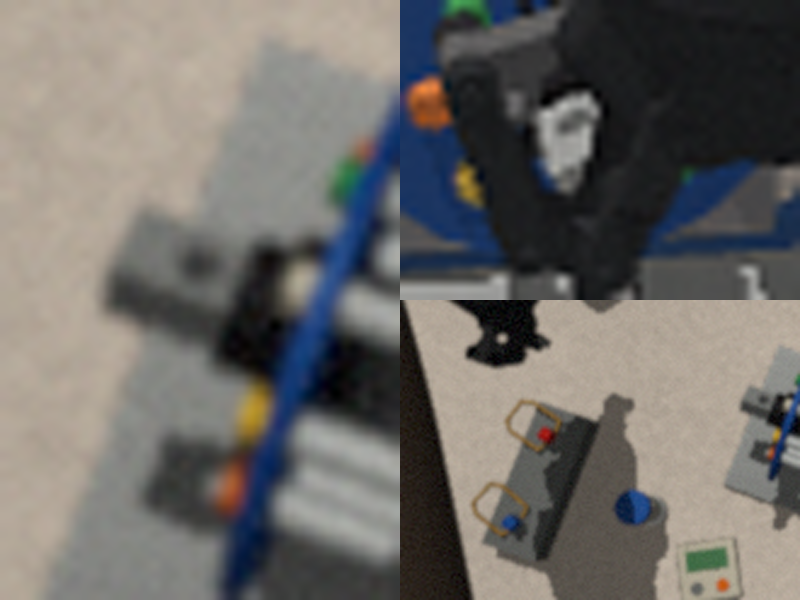

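Top crop: hole at about (234.3,200.7), against a predicted (233.9,200.9), so the rotator frame holds. The carrier is home, and both pins stand as before.

```bash
python3 -m pendant '[{"rotation":[0,0,0.035],"offset":[0.01,-0.14,0],"jaw":0.5},{"rotation":[0,0,0.07],"offset":[0.02,-0.28,0.1],"jaw":0.5},{"rotation":[0,0,0.07],"offset":[0.022,-0.406,0.25],"jaw":0.5},{"rotation":[0,0,0.07],"offset":[0.022,-0.406,0.377],"jaw":0.5},{"rotation":[0,0,0.07],"offset":[0.022,-0.406,0.377],"jaw":0.5},{"rotation":[0,0,0.07],"offset":[0.022,-0.406,0.377],"jaw":0.5}]'
python3 - <<'E'
from h import *
T=np.load('top1.npz');it=env.camera_info('top');G=cv2.cvtColor(T['p'],cv2.COLOR_RGB2GRAY).astype(np.float32)
xs=np.arange(-.03,.0301,.001);prof=[]
for x in xs:
    a=[proj(it,sh(x,y,.125)) for y in np.linspace(.006,.016,9)]
    a=np.array(a,np.float32);prof.append(cv2.remap(G,a[:,0],a[:,1],cv2.INTER_LINEAR).mean())
print(dict(zip((xs*1000).round().astype(int).tolist(),np.round(prof).astype(int).tolist())))
C,_=ray(it,0,0)
for th in(.4,.5,.6,.7):
    out=[]
    for cx,cz in((10,10),(-10,10),(-10,-10)):
        p=sh((cx*np.cos(th)+cz*np.sin(th))/1e3,.011,.125+(cz*np.cos(th)-cx*np.sin(th))/1e3)
        q=C+(p-C)*(.125-C[2])/(p[2]-C[2]); out.append(((q-O)@XS*1e3).round(1))
    print(th,out)
S,e,j=cam('scene'); np.savez('scene2.npz',p=S,d=e)
p,d,_=cam('top'); np.savez('top2.npz',p=p,d=d)
im=np.zeros((300,800,3),np.uint8);im[:,:400]=cv2.resize(S[165:201,256:304],(400,300),interpolation=cv2.INTER_CUBIC);im[:,400:]=cv2.resize(S[220:292,296:392],(400,300),interpolation=cv2.INTER_CUBIC);save('c2.png',im)
rel([.533,.2055,.0795],down(56.6))
E
```

```text
time_s: 6.2
eef_pos: [0.5319, 0.2049, 0.1297]
eef_rot: [0.88, 0.475, -0.002, 0.0]
ft_force: [0.6, 0.0, 0.6]
finger_gap: 0.0428
finger_force: 0.0
{-30: 165, -29: 165, -28: 165, -27: 165, -26: 164, -25: 164, -24: 165, -23: 166, -22: 167, -21: 166, -20: 166, -19: 167, -18: 167, -17: 165, -16: 160, -15: 152, -14: 140, -13: 124, -12: 107, -11: 89, -10: 75, -9: 66, -8: 62, -7: 60, -6: 62, -5: 66, -4: 72, -3: 81, -2: 91, -1: 99, 0: 106, 1: 111, 2: 114, 3: 115, 4: 115, 5: 115, 6: 115, 7: 115, 8: 115, 9: 115, 10: 116, 11: 116, 12: 119, 13: 125, 14: 134, 15: 143, 16: 152, 17: 159, 18: 164, 19: 167, 20: 167, 21: 167, 22: 167, 23: 166, 24: 165, 25: 164, 26: 164, 27: 165, 28: 165, 29: 165, 30: 166}
0.4 [np.float64(13.8), np.float64(-3.8), np.float64(-13.7)]
0.5 [np.float64(14.1), np.float64(-2.4), np.float64(-14.0)]
0.6 [np.float64(14.3), np.float64(-0.9), np.float64(-14.2)]
0.7 [np.float64(14.3), np.float64(0.5), np.float64(-14.2)]
rot [ 0.0008 -0.0008  0.0004] off [-0.0084 -0.0075  0.2149]
```

View pics/c2.png

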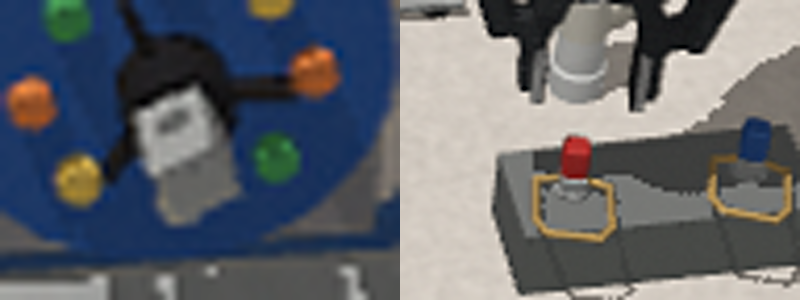

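The scene crop shows the gripper clear of the shaft. The bright upper flat carries the hole at about (177,122) in the crop, and the end face below it has corners at roughly (160,168), (222,140), (240,190) and (185,225). I'll turn those corners into the shaft angle.

Run:
```python
from h import *
S=np.load('scene2.npz');i=env.camera_info('scene');p=S['p'];g=cv2.cvtColor(p,cv2.COLOR_RGB2GRAY)
c=sh(0,.02,.125);uv=[]
for x,y in((160,168),(222,140),(240,190),(185,225)):
    u,v=256+x/8.333-.5,165+y/8.333-.5;o,d=ray(i,u,v);q=o+d*((c-o)@YS)/(d@YS)-c;uv.append(((q@XS)*1e3,q[2]*1e3))
uv=np.array(uv).round(1);print(uv.tolist(),uv.mean(0))
for a,b in((0,1),(3,2),(1,2),(0,3)):
    e=uv[b]-uv[a];print(np.linalg.norm(e),np.radians(np.degrees(np.arctan2(e[1],e[0]))))
# front face fitted on a rectified view, 5 px per mm
gx=np.arange(-20,20,.25);W=np.array([[proj(i,c+XS*x/1e3+np.array([0,0,z/1e3])) for x in gx] for z in gx[::-1]],np.float32)
r=cv2.remap(p,W[...,0],W[...,1],cv2.INTER_CUBIC);h=cv2.cvtColor(r,cv2.COLOR_RGB2HSV)
print(g[180:196,270:288])
im=cv2.resize(r,(480,480));save('face.png',im)
```

```text
[[10.8, 10.1], [-6.6, 18.7], [-12.4, 0.5], [3.1, -10.9]] [-1.275  4.6  ]
19.40927613281855 2.682553306899108
19.240841977418764 2.5074467812176344
19.10183237283795 -1.8793026225268097
22.36716343213864 -1.9222411207984484
[[ 43  13  80 166 147  88  99 124 163 164 159 104  83  20  41  49  44  45]
 [ 28  18  78 169 159 146 163 162 164 163 158 118  84  50  46  46  48  55]
 [ 27  17  60 142 163 160 162 162 163 165 160 108  85  75  46  47  49  63]
 [ 26  18  43 113 164 161 162 163 161 130  99  87  94  86  41  45  61  95]
 [ 22  28  63 122 165 163 160 129  98  89 100  99  96  85  52  44  52  78]
 [ 31  47  42  90 167 129  90  99  94  88 100  99  99  92  65  46  53  78]
 [ 43  47  44  50  81 101  96  99  99  99 100  99 100  97  61  45  47  55]
 [ 46  48  47  45  58 101 100  99  99  99 100  98 100 101  92  44  45  44]
 [ 46  46  46  44  61 105  99  98 100  99  99 102 103 101  75  57  47  48]
 [ 46  45  46  45  66 120 105  98 100 102 102 101  72  48  46  45  47  48]
 [ 45  46  48  45  54  93 111 102 103 101  72  49  46  46  47  47  46  47]
 [ 46  47  47  47  45  63 109 111  94  82  47  44  45  46  46  45  48  48]
 [ 47  47  46  45  46  44  50  50  48  46  46  47  48  47  47  47  46  46]
 [ 47  48  46  47  46  46  45  45  45  46  45  45  46  46  45  48  48  56]
 [ 48  49  47  47  48  46  49  45  45  48  46  47  47  49  47  46  46  48]
 [ 46  44  45  45  45  45  44  46  45  44  43  44  42  43  43  45  52  51]]
```

View pics/face.png

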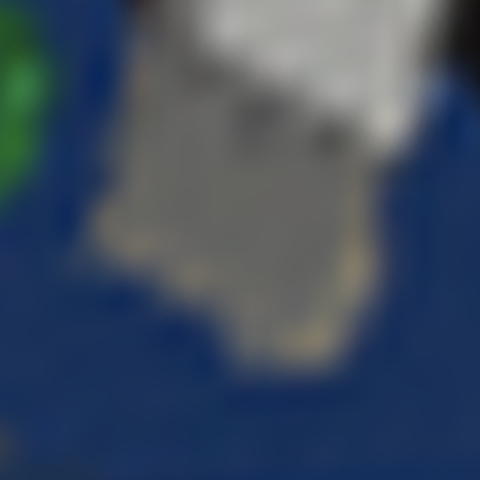

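Run:
```python
from h import *
i=env.camera_info('scene');c=sh(0,.02,.125)
def f(u,v):
    o,d=ray(i,u,v);q=o+d*((c-o)@YS)/(d@YS)-c;return np.array([(q@XS)*1e3,q[2]*1e3])
for nm,a,b in(('top',(275,185),(279,183)),('bot',(282,189),(280,190)),('R',(283.65,184),(284.25,188)),('L',(274.05,186),(274.8,190.5))):
    A,B=f(*a),f(*b);e=B-A;e*=np.sign(e[0]) if nm in('top','bot') else -np.sign(e[1])
    ang=np.arctan2(-e[1],e[0]) if nm in('top','bot') else np.arctan2(-e[0],-e[1]);print(nm,A.round(1),B.round(1),'theta',ang.round(3))
```

```text
top [10.   9.1] [ 0.7 14.2] theta 0.506
bot [-7.  -4.1] [-2.3 -6.8] theta 0.51
R [-10.5  10.5] [-12.3  -1.6] theta 0.155
L [12.2  6.3] [10.1 -7.3] theta 0.155
```

Run:
```python
from h import *
for n,th in(('scene',140),('top',105)):
    i=env.camera_info(n);D=0
    fr=[cam(n) for _ in range(6)] if n=='scene' else [(np.load('top1.npz')['p'],np.load('top1.npz')['d'],0)]+[cam(n) for _ in range(5)]
    d=np.mean([f[1] for f in fr],0);p=fr[0][0];P=cloud(i,d);g=cv2.cvtColor(p,cv2.COLOR_RGB2GRAY).astype(int);s=cv2.cvtColor(p,cv2.COLOR_RGB2HSV)[...,1]
    L=P-O;x=L@XS;y=L@YS;z=L[...,2]-.125
    for lab,m in(('bright',(abs(x)<.016)&(y>-.008)&(y<.02)&(z>-.004)&(z<.022)&(g>th)&(s<60)),('side',(abs(x+.008)<.008)&(y>-.006)&(y<.018)&(abs(z)<.016)&(g<85)&(g>50)),('end',(abs(x)<.016)&(y>.012)&(y<.028)&(abs(z)<.016)&(g<125)&(g>80)&(s<60))):
        if m.sum()<6: print(n,lab,m.sum());continue
        A=np.stack([x[m],y[m],np.ones(m.sum())],1);c,res,_,_=np.linalg.lstsq(A,z[m],rcond=None)
        print(n,lab,m.sum(),'mean',[(q[m].mean()*1e3).round(1) for q in(x,y,z)],'slope theta',np.arctan(-c[0]).round(3),c[1].round(3),'rms mm',(np.std(z[m]-A@c)*1e3).round(2))
```

```text
scene bright 38 mean [np.float64(4.5), np.float64(6.0), np.float64(9.8)] slope theta 0.467 0.015 rms mm 0.59
scene side 8 mean [np.float64(-9.5), np.float64(6.6), np.float64(-0.6)] slope theta -0.083 -0.485 rms mm 3.81
scene end 53 mean [np.float64(-0.8), np.float64(17.2), np.float64(1.5)] slope theta 0.15 0.381 rms mm 5.96
top bright 47 mean [np.float64(4.9), np.float64(8.8), np.float64(7.9)] slope theta -0.074 -0.008 rms mm 3.94
top side 33 mean [np.float64(-7.7), np.float64(4.8), np.float64(6.7)] slope theta -1.099 -0.03 rms mm 0.59
top end 16 mean [np.float64(-0.2), np.float64(14.5), np.float64(8.4)] slope theta -0.394 0.752 rms mm 4.17
```

```bash
cat >> h.py <<'E'
TH=.47; NZ=np.cos(TH)*np.array([0,0,1.])+np.sin(TH)*XS; NX=np.cos(TH)*XS-np.sin(TH)*np.array([0,0,1.])
MO=sh(0,0,.125)+.01*NZ
E
python3 - <<'E'
from h import *
for n,f in(('scene','scene2.npz'),('top','top1.npz')):
    i=env.camera_info(n);p=np.load(f)['p'];g=cv2.cvtColor(p,cv2.COLOR_RGB2GRAY).astype(np.float32)
    ax=np.arange(-8,8.1,.25);W=np.array([[proj(i,MO+NX*x/1e3+YS*y/1e3) for x in ax] for y in ax],np.float32)
    r=cv2.remap(g,W[...,0],W[...,1],cv2.INTER_CUBIC)
    Y,X=np.meshgrid(ax,ax,indexing='ij');m=np.hypot(X,Y)<6.5
    b=np.median(r[m]);w=np.clip(b-12-r,0,None)*m;print(n,b,'min',r[m].min(),'hole at x,y mm',(w*X).sum()/w.sum(),(w*Y).sum()/w.sum())
rel([.533,.2055,.0795],down(56.6))
E
```

```text
scene 122.824875 min 79.62616 hole at x,y mm -0.5487538221165937 -2.4351963099190184
top 84.97278 min 54.806904 hole at x,y mm 0.226316365495035 -1.0152106127102887
rot [ 0.    -0.     0.001] off [-0.0059  0.0008  0.2044]
```

```bash
python3 -m pendant '[{"rotation":[0,0,0],"offset":[-0.006,0,0.08],"jaw":0.5},{"rotation":[0,0,0],"offset":[-0.006,0,0.15],"jaw":0.5},{"rotation":[0,0,0],"offset":[-0.006,0,0.2],"jaw":0.5},{"rotation":[0,0,0],"offset":[-0.006,0,0.2],"jaw":0.5},{"rotation":[0,0,0],"offset":[-0.006,0,0.2],"jaw":1},{"rotation":[0,0,0],"offset":[-0.006,0,0.2],"jaw":1},{"rotation":[0,0,0],"offset":[-0.006,0,0.2],"jaw":1},{"rotation":[0,0,0],"offset":[-0.006,0,0.2],"jaw":1},{"rotation":[0,0,0],"offset":[-0.006,0,0.2],"jaw":1},{"rotation":[0,0,0],"offset":[-0.006,0,0.2],"jaw":1}]' 40
```

```text
time_s: 7.68
eef_pos: [0.5334, 0.2058, 0.0817]
eef_rot: [0.88, 0.475, 0.001, 0.0]
ft_force: [-1.0, -0.2, 6.1]
finger_gap: 0.0129
finger_force: 42.9
```

```bash
python3 -m pendant '[{"rotation":[0,0,0],"offset":[0,0,-0.03],"jaw":1},{"rotation":[0,0,0],"offset":[0,0,-0.08],"jaw":1},{"rotation":[0,0,0],"offset":[0,0,-0.16],"jaw":1},{"rotation":[0,0,0],"offset":[0,0,-0.28],"jaw":1},{"rotation":[0,0,0],"offset":[0,0,-0.4],"jaw":1},{"rotation":[0,0,0],"offset":[0,0,-0.52],"jaw":1},{"rotation":[0,0,0],"offset":[0,0,-0.6],"jaw":1},{"rotation":[0,0,0],"offset":[0,0,-0.6],"jaw":1},{"rotation":[0,0,0],"offset":[0,0,-0.6],"jaw":1}]'
python3 - <<'E'
from h import *
S,e,j=cam('scene');T,d,i=cam('top');np.savez('g.npz',S=S,T=T,e=e,d=d)
s=env.observe();u,v=map(int,proj(j,s['eef_pos']-[0,0,.05]));a,b=map(int,proj(i,s['eef_pos']-[0,0,.04]));print(s['eef_pos'],u,v,a,b)
im=np.zeros((400,800,3),np.uint8);im[:,:400]=cv2.resize(S[v-30:v+30,u-30:u+30],(400,400),interpolation=cv2.INTER_CUBIC);im[:,400:]=cv2.resize(T[b-30:b+30,a-30:a+30],(400,400),interpolation=cv2.INTER_CUBIC);save('c3.png',im)
E
```

```text
time_s: 8.43
eef_pos: [0.5332, 0.2057, 0.2318]
eef_rot: [0.88, 0.475, 0.001, 0.0]
ft_force: [0.0, 0.0, -2.2]
finger_gap: 0.0126
finger_force: 42.3
[0.53221669 0.20531893 0.22938205] 343 218 128 210
```

View pics/c3.png

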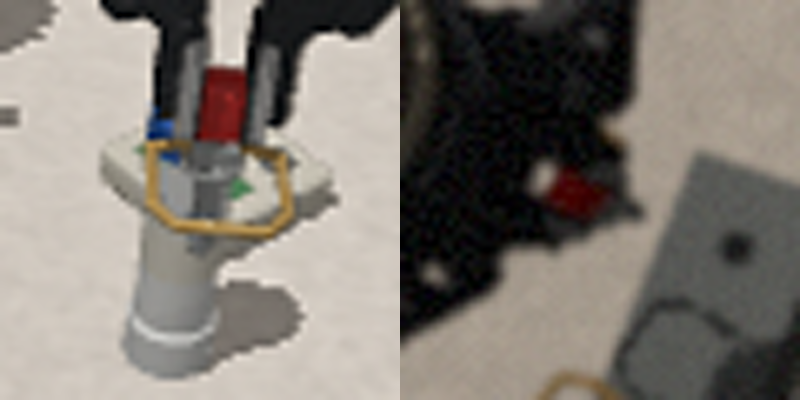

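The pin is gripped and clear of the holder with its loop open: red grip in the scene crop at (224,105), nose near (200,248). Next I check lean and depth in the grip.

Run:
```python
from h import *
D=np.load('g.npz');S=D['S'];j=env.camera_info('scene');s=env.observe();t=s['eef_pos'];q=R.from_quat(s['eef_rot']);print(t)
u,v=343,218
f=lambda x,y:(u-30+x/6.667-.5,v-30+y/6.667-.5)
for h in(0,.0367-.033,.0367-.012,.0367,.0367+.036): # TCP, head top, grip bottom, flange underside, tip
    a=proj(j,t+q.apply([0,0,h]));print(h,((a[0]-u+30.5)*6.667,(a[1]-v+30.5)*6.667))
hs=cv2.cvtColor(S,cv2.COLOR_RGB2HSV);H=hs[...,0];m=((H<6)|(H>174))&(hs[...,1]>150)&(hs[...,2]>50);m[:,:u-15]=0;m[:,u+15:]=0;m[:v-30]=0;m[v+20:]=0
ys,xs=np.nonzero(m);print('red crop extents',(xs.min()-u+30)*6.667,(xs.max()-u+31)*6.667,(ys.min()-v+30)*6.667,(ys.max()-v+31)*6.667)
bz=(H>12)&(H<28)&(hs[...,1]>110);bz[:,:u-25]=0;bz[:,u+25:]=0;bz[:v-20]=0;bz[v+20:]=0
ys,xs=np.nonzero(bz);P0=t+q.apply([0,0,.0367-.011]);w=np.array([onz(j,x,y,P0[2])[:2] for x,y in zip(xs,ys)]);mr=cv2.minAreaRect((w*1000).astype(np.float32));dd=np.array(mr[0])/1e3-P0[:2];print('loop',len(xs),mr,'dir',np.degrees(np.arctan2(dd[1],dd[0])),np.hypot(*dd))
print('tool x heading',np.degrees(np.arctan2(*q.apply([1,0,0])[[1,0]])))
```

```text
[0.53221669 0.20531893 0.22938205]
0 (np.float64(226.55151841404856), np.float64(76.31004167482767))
0.003700000000000002 (np.float64(225.09265510860834), np.float64(86.17682386647581))
0.024700000000000003 (np.float64(216.94469130639405), np.float64(141.2842378661722))
0.0367 (np.float64(212.3871700817375), np.float64(172.1082836076751))
0.0727 (np.float64(199.12567348152285), np.float64(261.80023624067985))
red crop extents 193.343 246.679 66.67 140.007
loop 76 ((543.3869018554688, 222.85507202148438), (39.632896423339844, 40.276187896728516), 55.789451599121094) dir 57.42753845647565 0.020830248821991592
tool x heading 56.76643324755969
```

```bash
sed -i 's/^MO=.*/MO=sh(0,-.0015,.125)+.01*NZ; H=.0355/' h.py
python3 - <<'E'
from h import *
r=down(69.2,TH); rel(MO+NZ*(.05+.036+H),r); print(MO,NZ,MO+NZ*.12)
E
```

```text
rot [ 0.1486 -0.0158 -0.0679] off [-0.6594  0.8108 -0.0513]
[ 0.56000104 -0.02411047  0.13391568] [ 0.42336973 -0.16082307  0.89156829] [ 0.6108054  -0.04340924  0.24090388]
```

```bash
python3 -m pendant '[{"rotation":[0.01,0,-0.005],"offset":[-0.04,0.05,-0.03],"jaw":1},{"rotation":[0.03,-0.003,-0.014],"offset":[-0.13,0.16,-0.06],"jaw":1},{"rotation":[0.05,-0.005,-0.023],"offset":[-0.22,0.27,-0.08],"jaw":1},{"rotation":[0.07,-0.008,-0.032],"offset":[-0.31,0.38,-0.09],"jaw":1},{"rotation":[0.09,-0.01,-0.041],"offset":[-0.4,0.49,-0.09],"jaw":1},{"rotation":[0.11,-0.012,-0.05],"offset":[-0.49,0.6,-0.08],"jaw":1},{"rotation":[0.13,-0.014,-0.059],"offset":[-0.58,0.71,-0.07],"jaw":1},{"rotation":[0.145,-0.0155,-0.066],"offset":[-0.64,0.79,-0.055],"jaw":1},{"rotation":[0.1486,-0.0158,-0.068],"offset":[-0.659,0.811,-0.051],"jaw":1},{"rotation":[0.1486,-0.0158,-0.068],"offset":[-0.659,0.811,-0.051],"jaw":1},{"rotation":[0.1486,-0.0158,-0.068],"offset":[-0.659,0.811,-0.051],"jaw":1}]'
python3 - <<'E'
from h import *
r=down(69.2,TH); rel(MO+NZ*(.05+.036+H),r);rel(MO+NZ*(.008+.036+H),r)
S,e,j=cam('scene');T,d,i=cam('top');np.savez('g2.npz',S=S,T=T,e=e,d=d)
s=env.observe();t=s['eef_pos'];q=R.from_quat(s['eef_rot']);print(t)
im=np.zeros((400,800,3),np.uint8);im[:,:400]=cv2.resize(S[140:200,250:310],(400,400),interpolation=cv2.INTER_CUBIC);im[:,400:]=cv2.resize(T[165:225,200:260],(400,400),interpolation=cv2.INTER_CUBIC);save('c4.png',im)
for h in(H,H+.036):
  a=proj(j,t+q.apply([0,0,h]));print('scene crop',h,(np.array(a)-[250,140]+.5)*6.667)
E
```

```text
time_s: 9.45
eef_pos: [0.6121, -0.0437, 0.241]
eef_rot: [0.801, 0.552, -0.132, -0.193]
ft_force: [-0.8, 0.5, -0.6]
finger_gap: 0.0128
finger_force: 42.3
rot [-0.0006 -0.0003 -0.0002] off [-0.0007 -0.0045 -0.0031]
rot [-0.0006 -0.0003 -0.0002] off [-0.0009 -0.0042  0.1649]
[ 0.61165792 -0.04234772  0.24347116]
scene crop 0.0355 [71.54833927 92.60512731]
scene crop 0.0715 [117.30563855 167.26313199]
```

View pics/c4.png

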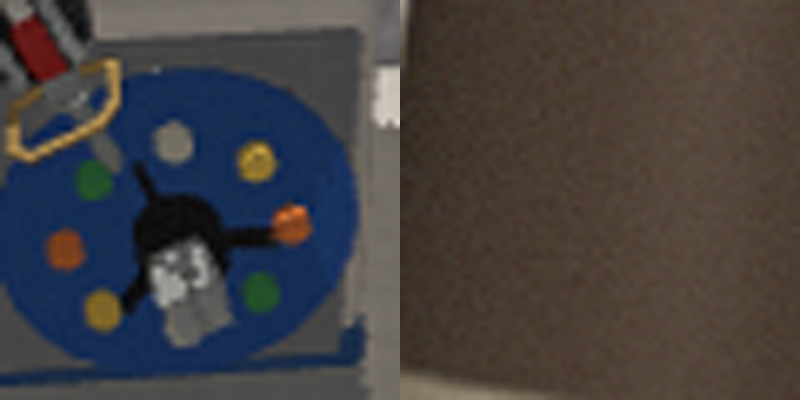

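The pin's tip is at crop (113,168) against a predicted (117,167). Its axis line runs to about (180,271), and the hole is at about (186,268), so they line up.

```bash
python3 -m pendant '[{"rotation":[0,0,0],"offset":[0,-0.003,0.04],"jaw":1},{"rotation":[0,0,0],"offset":[0,-0.003,0.09],"jaw":1},{"rotation":[0,0,0],"offset":[0,-0.003,0.14],"jaw":1},{"rotation":[0,0,0],"offset":[0,-0.003,0.168],"jaw":1},{"rotation":[0,0,0],"offset":[0,-0.003,0.18],"jaw":1},{"rotation":[0,0,0],"offset":[0,-0.003,0.19],"jaw":1},{"rotation":[0,0,0],"offset":[0,-0.003,0.2],"jaw":1},{"rotation":[0,0,0],"offset":[0,-0.003,0.21],"jaw":1},{"rotation":[0,0,0],"offset":[0,-0.003,0.21],"jaw":1}]'
python3 - <<'E'
from h import *
s=env.observe();f=s['ft_force'];print([f@NX,f@YS,f@NZ]);d=s['eef_pos']-MO;print(d@NX,d@YS,d@NZ-.036-H)
E
```

```text
time_s: 10.3
eef_pos: [0.5892, -0.0344, 0.1969]
eef_rot: [0.8, 0.553, -0.131, -0.191]
ft_force: [-0.3, 0.2, -1.5]
finger_gap: 0.013
finger_force: 42.3
[np.float64(0.31028750239297886), np.float64(0.06511611922705578), np.float64(-1.4840456179980954)]
-0.0009497115953441485 0.0007255340390190626 -0.0013076639041187943
```

No contact yet. Feeling in.

```bash
python3 -m pendant '[{"rotation":[0,0,0],"offset":[0,0.002,0.01],"jaw":1},{"rotation":[0,0,0],"offset":[0,0.002,0.02],"jaw":1},{"rotation":[0,0,0],"offset":[0,0.002,0.03],"jaw":1},{"rotation":[0,0,0],"offset":[0,0.002,0.03],"jaw":1}]'
python3 - <<'E'
from h import *
s=env.observe();f=s['ft_force'];print([f@NX,f@YS,f@NZ]);d=s['eef_pos']-MO;print(d@NX,d@YS,d@NZ-.036-H)
S,e,j=cam('scene');save('c5.png',cv2.resize(S[150:200,255:305],(400,400),interpolation=cv2.INTER_CUBIC))
E
```

```text
time_s: 10.63
eef_pos: [0.5863, -0.0336, 0.1893]
eef_rot: [0.8, 0.552, -0.132, -0.192]
ft_force: [-0.3, -0.2, -0.2]
finger_gap: 0.0128
finger_force: 42.3
[np.float64(-0.12874848395648414), np.float64(-0.25896126700126615), np.float64(-0.3144781111972832)]
-0.00013732028893904459 0.0004240310040972385 -0.009460757708908633
```

View pics/c5.png

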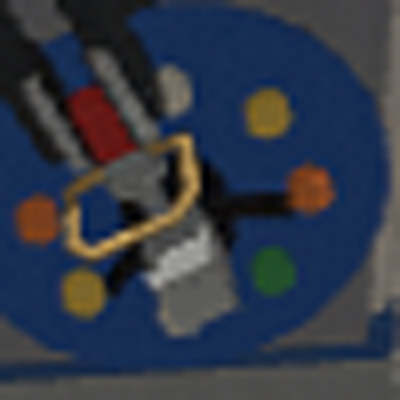

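The nose is 9 mm into the hole with no side force. I'll push it down.

```bash
python3 -m pendant '[{"rotation":[0,0,0],"offset":[0,0,0.012],"jaw":1},{"rotation":[0,0,0],"offset":[0,0,0.024],"jaw":1},{"rotation":[0,0,0],"offset":[0,0,0.036],"jaw":1},{"rotation":[0,0,0],"offset":[0,0,0.048],"jaw":1},{"rotation":[0,0,0],"offset":[0,0,0.06],"jaw":1},{"rotation":[0,0,0],"offset":[0,0,0.07],"jaw":1},{"rotation":[0,0,0],"offset":[0,0,0.08],"jaw":1},{"rotation":[0,0,0],"offset":[0,0,0.088],"jaw":1},{"rotation":[0,0,0],"offset":[0,0,0.088],"jaw":1}]'
python3 - <<'E'
from h import *
s=env.observe();f=s['ft_force'];print([f@NX,f@YS,f@NZ]);d=s['eef_pos']-MO;print(d@NX,d@YS,d@NZ-.036-H)
E
```

```text
time_s: 11.43
eef_pos: [0.577, -0.03, 0.1699]
eef_rot: [0.8, 0.553, -0.132, -0.192]
ft_force: [-0.1, 0.1, -0.8]
finger_gap: 0.013
finger_force: 42.3
[np.float64(0.18154164003756662), np.float64(0.06560089878282561), np.float64(-0.7665961467193209)]
-0.000272298983635959 0.0005292485085897409 -0.03130228201653199
```

```bash
python3 -m pendant '[{"rotation":[0,0,0],"offset":[0,0,0.006],"jaw":1},{"rotation":[0,0,0],"offset":[0,0,0.012],"jaw":1},{"rotation":[0,0,0],"offset":[0,0,0.016],"jaw":1},{"rotation":[0,0,0],"offset":[0,0,0.016],"jaw":1}]'
python3 -m pendant '[{"rotation":[0,0,0],"offset":[0,0,0.005],"jaw":1},{"rotation":[0,0,0],"offset":[0,0,0.005],"jaw":1}]'
python3 - <<'E'
from h import *
s=env.observe();f=s['ft_force'];print([f@NX,f@YS,f@NZ]);d=s['eef_pos']-MO;print(d@NX,d@YS,d@NZ-.036-H)
E
```

```text
time_s: 11.77
eef_pos: [0.5756, -0.0295, 0.1669]
eef_rot: [0.801, 0.553, -0.131, -0.191]
ft_force: [-0.5, 0.0, 0.3]
finger_gap: 0.0131
finger_force: 42.3
time_s: 11.93
eef_pos: [0.5755, -0.0294, 0.1669]
eef_rot: [0.801, 0.553, -0.13, -0.191]
ft_force: [1.2, -1.2, 8.1]
finger_gap: 0.013
finger_force: 43.2
[np.float64(-2.2787706368925726), np.float64(-0.6650919119235236), np.float64(7.936032384344926)]
-0.0002913825234468517 0.0005359557481407056 -0.03468209697589412
```

```bash
python3 -m pendant '[{"rotation":[0,0,0],"offset":[0,0,0.004],"jaw":1},{"rotation":[0,0,0],"offset":[0,0,0.004],"jaw":1},{"rotation":[0,0,0],"offset":[0,0,0],"jaw":1},{"rotation":[0,0,0],"offset":[0,0,-0.004],"jaw":0.6},{"rotation":[0,0,0],"offset":[0,0,-0.004],"jaw":0.6},{"rotation":[0,0,0],"offset":[0,0,-0.004],"jaw":0.6},{"rotation":[0,0,0],"offset":[0,0,-0.004],"jaw":0.6},{"rotation":[0,0,0],"offset":[0,0,-0.05],"jaw":0.6},{"rotation":[0,0,0],"offset":[0,0,-0.12],"jaw":0.6},{"rotation":[0,0,0],"offset":[0,0,-0.22],"jaw":0.6},{"rotation":[0,0,0],"offset":[0,0,-0.3],"jaw":0.6},{"rotation":[0,0,0],"offset":[0,0,-0.3],"jaw":0.6}]'
python3 - <<'E'
from h import *
S,e,j=cam('scene');save('c6.png',cv2.resize(S[150:200,255:305],(400,400),interpolation=cv2.INTER_CUBIC))
s=env.observe();d=s['eef_pos']-MO;print(d@NX,d@YS,d@NZ)
# loop end expected (pin frame: y=48cos10, z=7+48 sin10): where it should show in the crop
for nm,y,z in(('loopend',.0473,.0153),('headtop',0,.033)): print(nm,(np.array(proj(j,MO+YS*y+NZ*z))-[255,150]+.5)*8)
rel(MO+YS*.041+NZ*(.03+.022),down(69.2,TH))
E
```

```text
time_s: 12.93
eef_pos: [0.6079, -0.0417, 0.2351]
eef_rot: [0.801, 0.553, -0.13, -0.19]
ft_force: [1.2, 0.6, 1.2]
finger_gap: 0.0344
finger_force: 0.0
0.0002182836273461829 0.0006016263406885319 0.11160320554203756
loopend [172.29947065 300.79757951]
headtop [124.87753276 162.4427982 ]
rot [ 0.0012 -0.0005  0.0003] off [ 0.1612 -0.0017  0.2387]
```

View pics/c6.png

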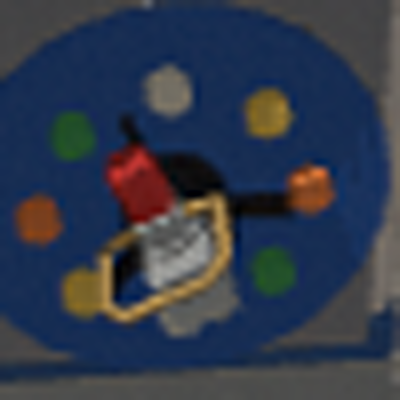

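The pin is seated: head top at crop (130,155), open loop's far wire at (175,298) where it was predicted. Next I'll press the loop down with the closed fingers.

```bash
python3 -m pendant '[{"rotation":[0,0,0],"offset":[0.06,0,0],"jaw":1},{"rotation":[0,0,0],"offset":[0.14,0,0],"jaw":1},{"rotation":[0,0,0],"offset":[0.168,0,0],"jaw":1},{"rotation":[0,0,0],"offset":[0.168,0,0],"jaw":1},{"rotation":[0,0,0],"offset":[0.168,0,0.08],"jaw":1},{"rotation":[0,0,0],"offset":[0.168,0,0.16],"jaw":1},{"rotation":[0,0,0],"offset":[0.168,0,0.22],"jaw":1},{"rotation":[0,0,0],"offset":[0.168,0,0.22],"jaw":1}]'
python3 -m pendant '[{"rotation":[0,0,0],"offset":[0,0,0.02],"jaw":1},{"rotation":[0,0,0],"offset":[0,0,0.04],"jaw":1},{"rotation":[0,0,0],"offset":[0,0,0.06],"jaw":1},{"rotation":[0,0,0],"offset":[0,0,0.08],"jaw":1},{"rotation":[0,0,0],"offset":[0,0,0.1],"jaw":1},{"rotation":[0,0,0],"offset":[0,0,0.12],"jaw":1},{"rotation":[0,0,0],"offset":[0,0,0.14],"jaw":1},{"rotation":[0,0,0],"offset":[0,0,0.16],"jaw":1},{"rotation":[0,0,0],"offset":[0,0,0.17],"jaw":1},{"rotation":[0,0,0],"offset":[0,0,0.17],"jaw":1}]'
python3 - <<'E'
from h import *
s=env.observe();f=s['ft_force'];print([f@NX,f@YS,f@NZ]);d=s['eef_pos']-MO;print(d@NX,d@YS,d@NZ-.022)
E
```

```text
time_s: 13.65
eef_pos: [0.5961, 0.007, 0.1808]
eef_rot: [0.8, 0.552, -0.134, -0.193]
ft_force: [-0.4, -0.2, 1.1]
finger_gap: 0.0004
finger_force: 0.0
time_s: 14.48
eef_pos: [0.5799, 0.0137, 0.145]
eef_rot: [0.8, 0.553, -0.132, -0.192]
ft_force: [0.0, -1.0, 1.0]
finger_gap: 0.0002
finger_force: 0.4
[np.float64(-0.11231533689160496), np.float64(-0.9246198581503207), np.float64(1.0641482056921308)]
-0.0003831559702318654 0.04237426128508214 -0.009759176759943283
```

```bash
python3 -m pendant '[{"rotation":[0,0,0],"offset":[0,0,0.015],"jaw":1},{"rotation":[0,0,0],"offset":[0,0,0.03],"jaw":1},{"rotation":[0,0,0],"offset":[0,0,0.045],"jaw":1},{"rotation":[0,0,0],"offset":[0,0,0.06],"jaw":1},{"rotation":[0,0,0],"offset":[0,0,0.07],"jaw":1},{"rotation":[0,0,0],"offset":[0,0,0.078],"jaw":1},{"rotation":[0,0,0],"offset":[0,0,0.078],"jaw":1}]'
python3 - <<'E'
from h import *
s=env.observe();f=s['ft_force'];print([f@NX,f@YS,f@NZ]);d=s['eef_pos']-MO;print(d@NX,d@YS,d@NZ-.022)
E
```

```text
time_s: 15.07
eef_pos: [0.5718, 0.0171, 0.1276]
eef_rot: [0.8, 0.553, -0.132, -0.192]
ft_force: [-1.0, 0.3, -0.3]
finger_gap: 0.0002
finger_force: 0.0
[np.float64(-0.7480078887136666), np.float64(-0.10379291143928765), np.float64(-0.6998407926471412)]
-0.00033779478796349137 0.0426969760285613 -0.029226352831215736
```

Contact is gone, so the loop has probably snapped. Backing out and looking.

```bash
python3 -m pendant '[{"rotation":[0,0,0],"offset":[0.06,0,0],"jaw":1},{"rotation":[0,0,0],"offset":[0.16,0,-0.08],"jaw":1},{"rotation":[0,0,0],"offset":[0.26,0,-0.2],"jaw":1},{"rotation":[0,0,0],"offset":[0.26,0.06,-0.35],"jaw":1},{"rotation":[0,0,0],"offset":[0.26,0.1,-0.5],"jaw":1},{"rotation":[0,0,0],"offset":[0.26,0.1,-0.6],"jaw":1},{"rotation":[0,0,0],"offset":[0.26,0.1,-0.6],"jaw":1}]'
python3 - <<'E'
from h import *
S,e,j=cam('scene');im=cv2.resize(S[150:200,255:305],(400,400),interpolation=cv2.INTER_CUBIC);save('c7.png',im)
for nm,y,z in(('nose',0,-.036),('closed loop end',0,-.041),('headtop',0,.033)): print(nm,(np.array(proj(j,MO+YS*y+NZ*z))-[255,150]+.5)*8)
E
```

```text
time_s: 15.65
eef_pos: [0.6611, 0.0473, 0.2333]
eef_rot: [0.804, 0.554, -0.116, -0.182]
ft_force: [-1.6, 0.3, 0.9]
finger_gap: -0.0
finger_force: 0.0
nose [223.04040109 321.75936225]
closed loop end [229.89218854 332.87968964]
headtop [124.87753276 162.4427982 ]
```

View pics/c7.png

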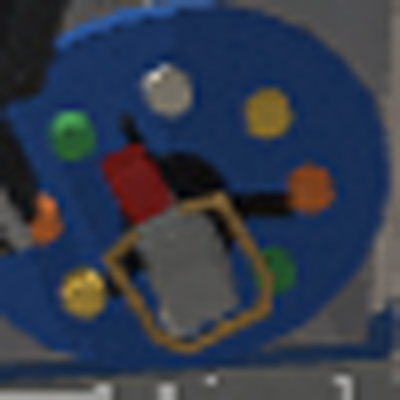

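The loop is shut round the shaft: its far wire is centred near crop (228,328), against a predicted (230,333). The head hasn't moved, the flange is on the flat and the arm is clear.

```bash
python3 -c "
from workcell import env
print(env.close_job())"
```

```text
the job is handed in; nothing more can be done
None
```

I handed the job in at about 16 s of robot time: the carrier is home against its collar, the red pin is seated through the cross hole, and its loop is shut round the shaft. The blue pin and loose items were never touched; the hand-in gave no verdict, so this rests on the force readings and the last picture.

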